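# Slide the sorting glass out over the end of the light box

### The arm

A 7-joint arm with a two-finger parallel gripper is mounted at the origin on a cart in front of the work surface, level with it; the furniture and walls round the work are solid. World frame = base frame: x ahead of the robot, y to its left, z up, the work surface at z = 0. Lengths are in m, angles in rad, forces in N, time in s.
With the tool pointing down it reaches from about 0.4 to 0.75 m from the base axis. Payload 19.5 kg.
Tool frame: the origin (TCP) lies midway between the tips of the shut fingers; the grasp point (between the pads) lies 19 mm behind it; z points along the fingers, y is the line along which they close (so a half turn about z gives the same grasp; the last joint's range is limited). The gripper opens to 85 mm and grips with 20 to 120 N. Pads are 22 mm wide; open, the fingers measure 114 mm over their backs; the gripper's body (76 mm by 85 mm) begins 54 mm behind the grasp point. The pads swing forward as they close: fully open they stand 13 mm farther back than shut.
Start: joints at [-1.312, 0.707, -0.028, 1.485, 0.022, 0.951, -0.075], TCP at [0.17, 0.549, 0.231] pointing down, gripper open.
Joint ranges: [-2.71, 2.71], [-0.32, 2.16], [-1.57, 1.52], [0, 2.45], [-1.46, 4.6], [0, 2.02], [-2.83, 2.83]. Speed limits (rad/s): [1.89, 1.89, 2.57, 2.57, 3.01, 3.01, 3.01].

### API

Orientations are given as a 3x3 rotation matrix whose columns are the frame's x, y, z axes.
In Python, from bench import env gives the robot as it stands. The module is installed in compiled form; this text tells all that it offers.
- The arm moves only by the shell command python3 -m creep 'ROWS' [OPENING] [FORCE]. ROWS is JSON, a list of rows, each a list of 6 numbers: the shift along the world's x, y, z each as a share of 0.75 m, from -1 to 1, then the turn, a rotation vector about the world's x, y, z each as a share of 1.5 rad, from -1 to 1. A call has 1 to 12 rows; each row shifts and turns the commanded pose from where the row before left it; what a row does not reach is not made up. A row lasts 1/10 s, in which the tool goes at most 50 mm and 8.59 degrees, less where a joint would pass 70% of its speed; a pose out of reach is approached as far as the arm can. A call with a number of a shift or a turn outside -1 to 1 is refused whole. A call with a gripper value outside its range is refused whole. OPENING is the opening, from -1 (shut) to 1 (fully open), so that 0 is half open, set as the call begins (- or left out, the last holds). The fingers move at their own pace and stop on an object; FORCE is the grip in N (left out, the last holds). Time passes only in rows, so rows that do not move let the fingers close. It gives the time, the measured TCP pose, the force, the opening and the grip force at its end, in the units of the state.
- env.observe(): the state, without advancing time (a new reading comes with each control period).
- env.grab_frame(name): name is "side" or "top" or "wrist"; returns the picture (420x560x3 uint8, red, green, blue); there is no depth.
- env.camera_params(name): a dict with "vfov" (degrees; the focal length in pixels is half the picture's height over the tangent of half this angle, whatever the lens; pixels are square), "cx", "cy" (the principal point, pixels), "R" (3x3) and "t" (3): a world point X has camera coordinates R X + t; the wrist camera has in their place "hand_eye" (4x4, takes a point from camera to tool coordinates, whose origin is the TCP and whose axes are the flange's). Camera axes: x right, y down, z forward; pixel columns grow to the right and rows downward; lengths in m; the calibration is good to about 2 mm. A picture is of the moment at which its call begins: read the wrist's pose just before it. camera_params takes no time and is no camera call.
- env.close_job(): hands the job in; it is judged then, once.
The state is a dict: "time": time; "q": joint angles; "joint_velocities": joint speeds; "joint_torque": joint torques, N m; "eef_pos": TCP position; "tool_rot": TCP orientation; "wrist_force": force on the tool from outside, world axes, zero at the start; "moment": the same for the moment, N m; "finger_gap": opening from 0.0 (shut) to 1.0 (fully open); "finger_force": force on a finger pad.
Only numpy, scipy, OpenCV 4.12 (cv2) and the standard library are available. Lean on these libraries where they do the work, as an engineer would, in place of code of your own. Each camera call takes 0.05 s, during which the arm holds its last target. There are 200 camera calls.

### The job

The seed inspection is finished and the next worker needs an edge of the blue-rimmed glass plate to take hold of. With the fingertips only, push the catch with the red knob at the open end of the light box right down to the side until it lies level, then push the plate along its ledges, lying flat all the way, until about 40 mm of it sticks out past that end. Leave it there at rest, do not lift it, and leave the lens, the dishes and the tweezers beside the box where they are.

Things in the scene. Friction and masses are not known exactly. Their poses are not given: they have to be found in the camera images.
- light_box: white light box, fixed, 140 (x) x 300 (y) x 64 (z) mm; origin at the centre of its underside, y along its length. A sunken window (top at z 40 mm, 100 mm wide) lies between two ledges (tops at z 54 mm) that carry the plate; side guides rise to z 64 mm. The end at y = -150 mm is closed by a wall 8 mm thick, to z 64 mm; the end at y = +150 mm is open, barred only by the catch
- exit_edge (a point): middle of the open end of the light box, at ledge height (light_box x 0, y +150, z 54 mm); axes as light_box
- sorting_plate: thin glass plate with a blue rim, 120 (x) x 160 (y) x 5 (z) mm, about 0.18 kg, loose on the two ledges with 2 mm play each side; origin at the centre of its underside, y along the box to the open end. Between its back rim and the closed end wall (at least 60 mm free) a fingertip can reach down into the sunken window and push the rim
- plate_front (a point): middle of the lower edge of the plate's front rim, the one facing the open end (sorting_plate y +80 mm)
- plate_back (a point): middle of the lower edge of the plate's back rim, the one to push on (sorting_plate y -80 mm)
- catch (a joint): angle (rad) of the flat steel turn catch on the open end face: 0 = upright, barring the plate; it turns about the box's y axis, its free end going over and down to the box's +x side (the side far from the robot), to 1.57 = level, way free. Light friction (0.03 N m) keeps it wherever it is left
- catch_pivot (a point): pivot of the catch in the open end face (light_box x 0, y +150, z 30 mm). The catch is a bar 14 mm wide and 7 mm thick, reaching 39 mm from the pivot
- catch_knob (a point): middle of the red knob near the free end of the catch, 32 mm from the pivot: a stub 14 mm in diameter that sticks out along the box's +y, from 7 to 23 mm off the end face
- lens: hand lens lying beside the box, 45 x 108 x 9 mm; leave it
- moisture_dish: round metal moisture dish with lid beside the box, 61 mm in diameter, 26 mm high; leave it
- petri: clear petri dish of kernels behind the box, 68 mm in diameter, 14 mm high; leave it
- tweezers: steel tweezers lying behind the box, 148 mm long, 10 mm high; leave them

How it is judged:
On the way, in this order (a step that is already met when the one before it is completed fails the run):
1. the catch is turned down to the side while the plate is still inside the box (value of joint catch above 1.3 rad and y of plate_front in the frame of exit_edge below 0.005 m), for 0.1 s.
2. the plate's front rim is pushed out past the open end (y of plate_front in the frame of exit_edge above 0.025 m), for 0.1 s.
At the end, for the whole second after the job is handed in: The catch lies turned down (over 1.3 rad of 1.57), and the plate rests flat on both ledges with its front rim 28 to 52 mm past the open end (value of joint catch above 1.3 rad and y of plate_front in the frame of exit_edge between 0.028 and 0.052 m and z of sorting_plate in the frame of light_box between 0.05 and 0.057 m and angle between sorting_plate's own z axis and vertical below 0.03 rad and linear speed of sorting_plate below 0.01 m/s); the robot touches nothing.
It fails at once if the plate is lifted off its ledges or falls from them (z of sorting_plate in the frame of light_box above 0.061 m or z of sorting_plate in the frame of light_box below 0.047 m).
It fails at once if the plate is tipped (angle between sorting_plate's own z axis and vertical above 0.09 rad).
It fails at once if a thing beside the box is disturbed (distance of any of lens, moisture_dish, petri, tweezers from where it was at the start of the episode above 0.02 m).
It also fails if it takes over 48 s, if anything falls off the work surface, if the arm or the gripper's body presses on something with over 40 N, if the wrist force passes 120 N, or if a joint passes its speed limit or range.

## Working session

There is one attempt and no reset: what is moved stays moved. The work goes in short steps, Python scripts to look and compute and a shell command to move; the robot and the scene stay as the last step left them, time stands still between calls to the robot, and variables do not carry over. Pictures are saved under pics/ and viewed, at most 10 in all, crops included, and the job is handed in when it is done.

```bash
mkdir -p pics
python3 - <<'E'
from bench import env
import cv2,numpy as np
np.set_printoptions(precision=4,suppress=True)
for n in("top","side"):
    cv2.imwrite(f"pics/{n}0.png",cv2.cvtColor(env.grab_frame(n),cv2.COLOR_RGB2BGR)); print(n,env.camera_params(n))
s=env.observe();print(s["time"],s["eef_pos"],s["tool_rot"],s["wrist_force"]); print(env.camera_params("wrist"))
E
```

```text
top {'vfov': 53.594385329844755, 'cx': 272.52386442772746, 'cy': 216.68809018233424, 'R': array([[-0.0024, -1.    ,  0.0043],
       [-0.9957,  0.002 , -0.0921],
       [ 0.0921, -0.0045, -0.9957]]), 't': array([0.0223, 0.5736, 0.8767])}
side {'vfov': 43.0053744626019, 'cx': 283.08207738201094, 'cy': 216.2908118689146, 'R': array([[ 0.9949, -0.0996, -0.0182],
       [-0.0539, -0.369 , -0.9279],
       [ 0.0857,  0.9241, -0.3724]]), 't': array([-0.566 ,  0.088 ,  0.9299])}
0.1 [0.1703 0.549  0.2309] [[-0.9551  0.2963 -0.0003]
 [ 0.2963  0.9551 -0.0009]
 [-0.     -0.0009 -1.    ]] [-0.6854  0.3207 -0.1351]
{'vfov': 67.94915817672342, 'cx': 279.20502607927773, 'cy': 205.12477026518673, 'hand_eye': array([[-0.0001, -0.9587, -0.2844,  0.0718],
       [ 1.    , -0.0001, -0.0002,  0.0003],
       [ 0.0002, -0.2844,  0.9587, -0.142 ],
       [ 0.    ,  0.    ,  0.    ,  1.    ]])}
```

View pics/top0.png

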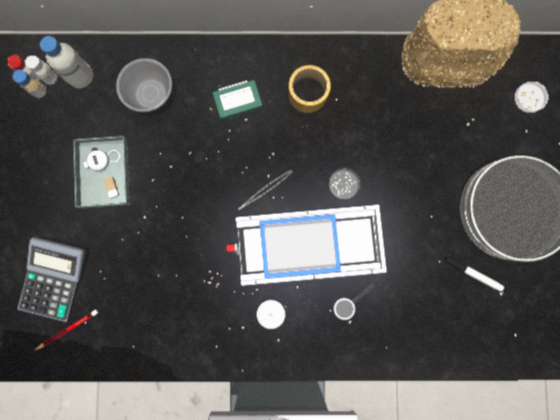

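View pics/side0.png

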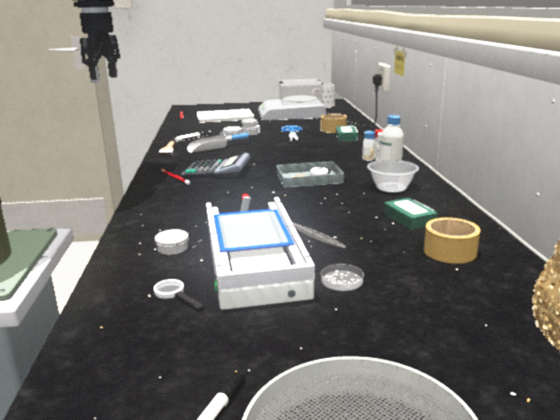

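The top picture shows the box at columns 236–386, rows 205–285. The open end with the red knob is at the left (232,248), which is +y, and the plate spans about 261–340. The tweezers and petri dish lie on the far side (+x), the moisture dish and lens on the near side. I'll enlarge it for exact corners.

Run:
```python
import cv2
a=cv2.imread("pics/top0.png")[160:330,215:400]
cv2.imwrite("pics/c0.png",cv2.resize(a,None,fx=4,fy=3.5*4/3.5*0.88,interpolation=cv2.INTER_CUBIC)[:600])
a=cv2.imread("pics/top0.png")[195:295,220:400]
cv2.imwrite("pics/c0.png",cv2.resize(a,None,fx=4.4,fy=4.4,interpolation=cv2.INTER_CUBIC))
```

```text
(no output)
```

View pics/c0.png

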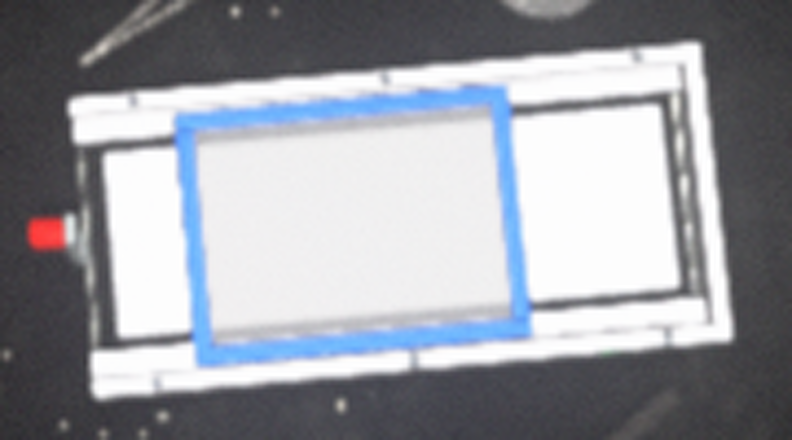

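The crop shows the box top corners at (70,98), (701,42), (733,342) and (93,398). The plate corners are at (177,115), (507,87), (530,335) and (198,365), and the knob spans columns 28–65 at row 233.

```bash
cat > h.py <<'E'
from bench import env
import numpy as np,cv2
np.set_printoptions(precision=4,suppress=True)
def ray(n,uv,z):
    c=env.camera_params(n);f=210/np.tan(np.radians(c["vfov"])/2)
    d=c["R"].T@np.array([(uv[0]-c["cx"])/f,(uv[1]-c["cy"])/f,1]);o=-c["R"].T@c["t"]
    return o+d*(z-o[2])/d[2]
E
python3 - <<'E'
from h import *
cr=lambda u,v:(220+(u+.5)/4.4-.5,195+(v+.5)/4.4-.5)
B=np.array([ray("top",cr(*p),.064) for p in[(70,98),(701,42),(733,342),(93,398)]])
P=np.array([ray("top",cr(*p),.059) for p in[(177,115),(507,87),(530,335),(198,365)]])
K=np.array([ray("top",cr(*p),.062) for p in[(28,233),(65,233)]])
for M in(B,P):print(M,[np.linalg.norm(M[i]-M[(i+1)%4]) for i in range(4)])
model=np.array([[.07,.15],[.07,-.15],[-.07,-.15],[-.07,.15]])
c=B[:,:2].mean(0);U,S,V=np.linalg.svd((model).T@(B[:,:2]-c));R=(U@V).T
print("c",c,"yaw",np.degrees(np.arctan2(R[1,0],R[0,0])))
print("resid",(B[:,:2]-c)@R-model);print("plate in box",(P[:,:2]-c)@R);print("knob",(K[:,:2]-c)@R)
for n,p in dict(pivot=(0,.15),knob=(0,.165),back=(0,(P[1:3,:2]-c)@R@[0,1]@np.ones(2)/2 if 0 else -.08)).items():print(n,R@p+c)
E
```

```text
[[ 0.5699  0.0982  0.064 ]
 [ 0.596  -0.2011  0.064 ]
 [ 0.4547 -0.2125  0.064 ]
 [ 0.4296  0.0867  0.064 ]] [np.float64(0.30052388995948354), np.float64(0.14180692969868255), np.float64(0.300227460237756), np.float64(0.14082494344114022)]
[[ 0.5622  0.0478  0.059 ]
 [ 0.5752 -0.1094  0.059 ]
 [ 0.458  -0.1183  0.059 ]
 [ 0.4444  0.0379  0.059 ]] [np.float64(0.157708080609504), np.float64(0.1175885296779174), np.float64(0.15677713700026238), np.float64(0.11817732968700685)]
c [ 0.5126 -0.0572] yaw 4.845375399552384
resid [[ 0.0003  0.    ]
 [ 0.001  -0.0005]
 [-0.0008  0.0001]
 [-0.0005  0.0004]]
plate in box [[ 0.0583  0.1004]
 [ 0.058  -0.0573]
 [-0.0595 -0.0563]
 [-0.0599  0.1005]]
knob [[0.0086 0.1749]
 [0.0071 0.1575]]
pivot [0.4999 0.0923]
knob [0.4986 0.1073]
back [ 0.5193 -0.1369]
```

The box residuals are within 1 mm and the plate sizes fit. Box centre is (0.5126, -0.0572), yaw 4.85°. The plate spans box y -58 to +101 mm, and the catch leans about 0.25 rad. I'll close the fingers and go above the near side of the knob, with the tool y axis turned to box y.

```bash
python3 -m creep '[[0.034,-0.048,0,0,0,0.0214],[0.034,-0.048,0,0,0,0.0214],[0.034,-0.048,0,0,0,0.0214],[0.034,-0.048,0,0,0,0.0214],[0.034,-0.048,0,0,0,0.0214],[0.034,-0.048,0,0,0,0.0214],[0.034,-0.048,0,0,0,0.0214],[0.034,-0.048,0,0,0,0.0214],[0.034,-0.048,0,0,0,0.0214],[0.034,-0.048,0,0,0,0.0214],[0.034,-0.048,0,0,0,0.0214],[0,0,0,0,0,0.0214]]' -1 20
cat >> h.py <<'E'
A=np.radians(4.845);RB=np.array([[np.cos(A),-np.sin(A)],[np.sin(A),np.cos(A)]]);C=np.array([.5126,-.0572])
def to(bx,by,z):
    "shares needed to get from the measured TCP to box (bx,by) and height z"
    s=env.observe();p=np.append(RB@[bx,by]+C,z);r=s["tool_rot"]
    print("t",s["time"],"box",(s["eef_pos"][:2]-C)@RB,"z",s["eef_pos"][2],"F",s["wrist_force"],"shares",(p-s["eef_pos"])/.75,"yaw-off",np.arctan2(r[1,1],r[0,1])-A-np.pi/2,"zaxis",r[:,2])
E
python3 -c "from h import *;to(-.022,.175,.1)"
```

```text
time: 1.3
eef_pos: [0.4534, 0.148, 0.2309]
tool_rot: [[-0.997, -0.078, 0.0], [-0.078, 0.997, -0.002], [-0.0, -0.002, -1.0]]
wrist_force: [-1.4, 2.6, -0.3]
finger_gap: -0.002
finger_force: 0.0
t 1.3 box [-0.0417  0.2095] z 0.23087763502300124 F [-1.4045  2.5715 -0.3185] shares [ 0.0301 -0.0436 -0.1745] yaw-off -0.006344839449527795 zaxis [ 0.0004 -0.0022 -1.    ]
```

```bash
python3 -m creep '[[0.015,-0.022,0,0,0,0.004],[0.015,-0.022,0,0,0,0],[0,0,-0.058,0,0,0],[0,0,-0.058,0,0,0],[0,0,-0.058,0,0,0],[0,0,0,0,0,0],[0,0,0,0,0,0]]'
python3 - <<'E'
from h import *
to(-.022,.175,.05)
a=cv2.cvtColor(env.grab_frame("side"),cv2.COLOR_RGB2BGR)[150:310,150:370]
b=cv2.cvtColor(env.grab_frame("top"),cv2.COLOR_RGB2BGR)[190:300,150:370]
cv2.imwrite("pics/s1.png",np.vstack([cv2.resize(i,(600,i.shape[0]*600//220),interpolation=cv2.INTER_CUBIC)for i in(a,b)])[:600])
E
```

```text
time: 2.0
eef_pos: [0.4733, 0.1204, 0.1016]
tool_rot: [[-0.996, -0.091, -0.001], [-0.091, 0.996, -0.0], [0.001, -0.0, -1.0]]
wrist_force: [-0.2, 0.0, 0.3]
finger_gap: -0.003
finger_force: 0.0
t 2.0 box [-0.0242  0.1803] z 0.10158411220699172 F [-0.2297  0.0471  0.3142] shares [ 0.0035 -0.0068 -0.0688] yaw-off 0.006285474654495582 zaxis [-0.0007 -0.0003 -1.    ]
```

View pics/s1.png

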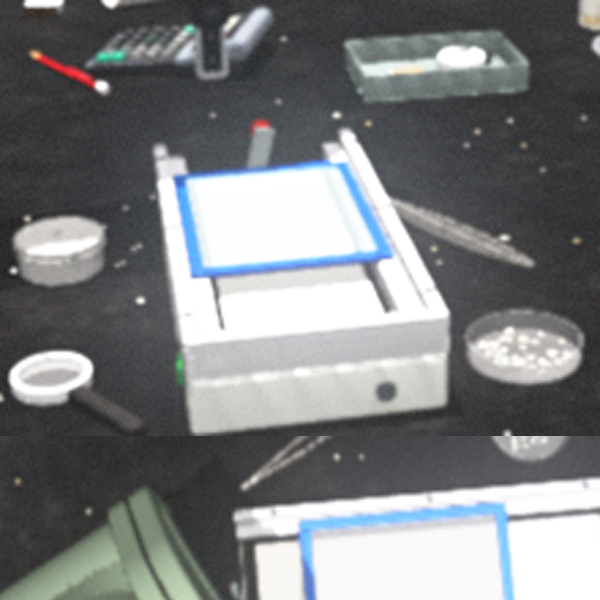

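The side view (top half) shows the upright catch with its red knob at (262,126), leaning slightly to +x. The finger tips at about (212,70) are nearer the robot, as intended. Next I'll descend beside the knob.

```bash
python3 -m creep '[[0.003,-0.007,0,0,0,-0.004],[0,0,-0.035,0,0,0],[0,0,-0.035,0,0,0],[0,0,0,0,0,0],[0,0,0,0,0,0],[0,0,0,0,0,0]]' ; python3 -c "
from h import *;to(.008,.175,.046)"
```

```text
time: 2.7
eef_pos: [0.4763, 0.1149, 0.0498]
tool_rot: [[-0.996, -0.084, 0.002], [-0.084, 0.996, 0.0], [-0.002, 0.0, -1.0]]
wrist_force: [0.1, 0.5, 0.4]
finger_gap: -0.002
finger_force: 0.0
t 2.7 box [-0.0216  0.1745] z 0.049812311780624584 F [0.1494 0.4896 0.4346] shares [ 0.0393  0.004  -0.0051] yaw-off -0.0005262563999419712 zaxis [ 0.0019  0.0003 -1.    ]
```

```bash
python3 -m creep '[[0.0045,0.0004,0,0,0,0],[0.0045,0.0004,0,0,0,0],[0.0045,0.0004,0,0,0,0],[0.0045,0.0004,0,0,0,0],[0.0045,0.0004,-0.002,0,0,0],[0.0045,0.0004,-0.002,0,0,0],[0.0045,0.0004,-0.002,0,0,0],[0.0045,0.0004,-0.002,0,0,0],[0.0045,0.0004,-0.002,0,0,0],[0.0025,0.0004,0,0,0,0],[0,0,0,0,0,0],[0,0,0,0,0,0]]'
python3 - <<'E'
from h import *
to(.012,.175,.043)
a=cv2.cvtColor(env.grab_frame("side"),cv2.COLOR_RGB2BGR)[140:240,180:320]
cv2.imwrite("pics/s2.png",cv2.resize(a,None,fx=4,fy=4,interpolation=cv2.INTER_CUBIC))
E
```

```text
time: 3.9
eef_pos: [0.5068, 0.1177, 0.0402]
tool_rot: [[-0.996, -0.084, -0.003], [-0.084, 0.996, -0.001], [0.003, -0.001, -1.0]]
wrist_force: [-5.5, 0.5, -3.4]
finger_gap: -0.002
finger_force: 3.0
t 3.9 box [0.009  0.1748] z 0.04018194194403947 F [-5.4513  0.4942 -3.4098] shares [0.004  0.0006 0.0038] yaw-off -6.477838820839743e-05 zaxis [-0.0028 -0.0008 -1.    ]
```

View pics/s2.png

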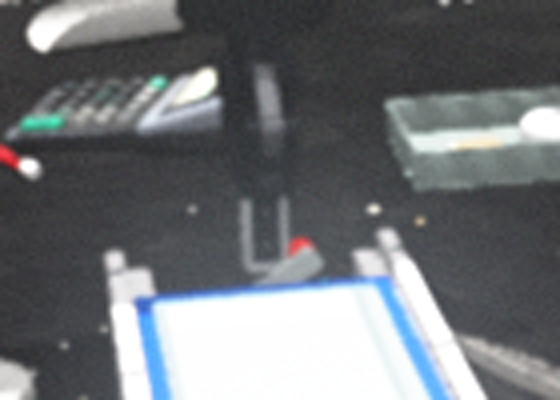

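The catch has turned to about 60°, with the knob at (300,245) just right of the fingertip. I'll back off, rise, move over the knob and press down.

```bash
python3 -m creep '[[-0.006,0,0,0,0,0],[0,0,0.03,0,0,0],[0,0,0.03,0,0,0],[0.02,0.002,0,0,0,0],[0.02,0.002,0,0,0,0],[0,0,0,0,0,0],[0,0,0,0,0,0],[0,0,-0.015,0,0,0],[0,0,-0.015,0,0,0],[0,0,0,0,0,0]]' ; python3 -c "
from h import *;to(.032,.175,.038)"
```

```text
time: 4.95
eef_pos: [0.5323, 0.1208, 0.0614]
tool_rot: [[-0.996, -0.085, -0.003], [-0.085, 0.996, -0.001], [0.003, -0.001, -1.0]]
wrist_force: [0.0, 1.0, 0.5]
finger_gap: 0.004
finger_force: 0.0
t 4.95 box [0.0347 0.1757] z 0.06141290259753744 F [0.0226 1.0106 0.4805] shares [-0.0035 -0.0012 -0.0312] yaw-off 0.0001675144688026986 zaxis [-0.0026 -0.0008 -1.    ]
```

```bash
python3 -m creep '[[-0.003,-0.001,0,0,0,0],[0,0,-0.005,0,0,0],[0,0,-0.005,0,0,0],[0,0,-0.005,0,0,0],[0,0,-0.005,0,0,0],[0,0,-0.005,0,0,0],[0,0,-0.005,0,0,0],[0,0,-0.002,0,0,0],[0,0,0,0,0,0],[0,0,0,0,0,0]]' ; python3 -c "
from h import *;to(.032,.175,.036)"
```

```text
time: 5.95
eef_pos: [0.5309, 0.1201, 0.0392]
tool_rot: [[-0.996, -0.084, -0.0], [-0.084, 0.996, -0.0], [0.0, -0.0, -1.0]]
wrist_force: [-0.4, -0.4, 0.2]
finger_gap: 0.001
finger_force: 0.0
t 5.95 box [0.0333 0.1751] z 0.039243366123763904 F [-0.3544 -0.374   0.206 ] shares [-0.0017 -0.0003 -0.0043] yaw-off -0.0001458485922900543 zaxis [-0.0004 -0.0003 -1.    ]
```

```bash
python3 -m creep '[[0,0,-0.003,0,0,0],[0,0,-0.003,0,0,0],[0,0,0,0,0,0],[0,0,0,0,0,0]]'
python3 - <<'E'
from h import *
to(.032,.175,.036)
a=cv2.cvtColor(env.grab_frame("side"),cv2.COLOR_RGB2BGR)[140:240,180:320]
cv2.imwrite("pics/s3.png",cv2.resize(a,None,fx=4,fy=4,interpolation=cv2.INTER_CUBIC))
E
```

```text
time: 6.35
eef_pos: [0.5315, 0.1202, 0.0356]
tool_rot: [[-0.996, -0.084, 0.001], [-0.084, 0.996, -0.0], [-0.001, -0.0, -1.0]]
wrist_force: [-2.5, -0.8, 19.8]
finger_gap: 0.001
finger_force: 9.9
t 6.35 box [0.0338 0.1751] z 0.03555006645308807 F [-2.5309 -0.7803 19.7981] shares [-0.0024 -0.0004  0.0006] yaw-off -0.00027698560929079186 zaxis [ 0.0013 -0.     -1.    ]
```

View pics/s3.png

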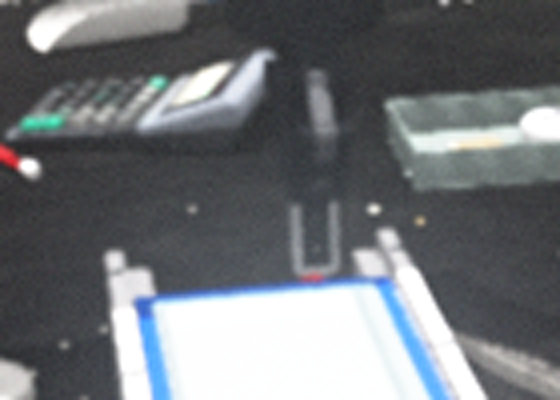

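The catch is level: the red knob is under the tips at (313,277), there is a firm stop at 20 N, and the tip is at z 35.6 mm. Now I'll rise and go over the gap behind the plate.

```bash
python3 -m creep '[[0,0,0.04,0,0,0],[0,0,0.04,0,0,0],[0,0,0.04,0,0,0],[-0.002,-0.053,0,0,0,0],[-0.002,-0.053,0,0,0,0],[-0.002,-0.053,0,0,0,0],[-0.002,-0.053,0,0,0,0],[-0.002,-0.053,0,0,0,0],[-0.002,-0.053,0,0,0,0],[-0.002,-0.053,0,0,0,0],[0,0,0,0,0,0],[0,0,0,0,0,0]]'
python3 - <<'E'
from h import *
to(0,-.1,.047)
E
```

```text
time: 7.6
eef_pos: [0.5204, -0.1585, 0.1246]
tool_rot: [[-0.997, -0.083, -0.0], [-0.083, 0.997, 0.0], [0.0, 0.0, -1.0]]
wrist_force: [0.2, 0.8, -0.3]
finger_gap: 0.005
finger_force: 0.0
t 7.6 box [-0.0008 -0.1016] z 0.12457450076630815 F [ 0.168   0.8373 -0.3046] shares [ 0.0009  0.0022 -0.1034] yaw-off -0.0016215753230768293 zaxis [-0.0002  0.0002 -1.    ]
```

```bash
python3 -m creep '[[0.001,0.002,-0.03,0,0,0],[0,0,-0.03,0,0,0],[0,0,-0.03,0,0,0],[0,0,-0.0135,0,0,0],[0,0,0,0,0,0],[0,0,0,0,0,0],[0,0,0,0,0,0]]'
python3 - <<'E'
from h import *
to(0,-.04,.047)
E
```

```text
time: 8.3
eef_pos: [0.5218, -0.1565, 0.0481]
tool_rot: [[-0.996, -0.084, 0.001], [-0.084, 0.996, -0.0], [-0.001, -0.0, -1.0]]
wrist_force: [0.3, -0.8, 0.0]
finger_gap: 0.001
finger_force: 0.0
t 8.3 box [ 0.0008 -0.0997] z 0.04811258259498434 F [ 0.3326 -0.808   0.0257] shares [-0.0078  0.0793 -0.0015] yaw-off -2.7683721780524806e-05 zaxis [ 0.0013 -0.0004 -1.    ]
```

```bash
python3 -m creep '[[-0.0006,0.0066,0,0,0,0],[-0.0006,0.0066,0,0,0,0],[-0.0006,0.0066,0,0,0,0],[-0.0006,0.0066,0,0,0,0],[-0.0006,0.0066,0,0,0,0],[-0.0006,0.0066,0,0,0,0],[-0.0006,0.0066,0,0,0,0],[-0.0006,0.0066,0,0,0,0],[-0.0006,0.0066,0,0,0,0],[-0.0006,0.0066,0,0,0,0],[-0.0006,0.0066,0,0,0,0],[0,0,0,0,0,0]]'
python3 - <<'E'
from h import *
to(0,.015,.047)
cv2.imwrite("pics/t4.png",cv2.resize(cv2.cvtColor(env.grab_frame("top"),cv2.COLOR_RGB2BGR)[190:300,210:400],None,fx=4,fy=4,interpolation=cv2.INTER_CUBIC))
E
```

```text
time: 9.5
eef_pos: [0.5164, -0.1013, 0.0472]
tool_rot: [[-0.996, -0.085, -0.0], [-0.085, 0.996, 0.0], [-0.0, 0.0, -1.0]]
wrist_force: [0.3, 0.4, 0.9]
finger_gap: 0.001
finger_force: 0.0
t 9.5 box [ 0.0001 -0.0442] z 0.04716470325747546 F [0.2845 0.3894 0.854 ] shares [-0.0068  0.0787 -0.0002] yaw-off 0.0007227570234535907 zaxis [-0.      0.0003 -1.    ]
```

View pics/t4.png

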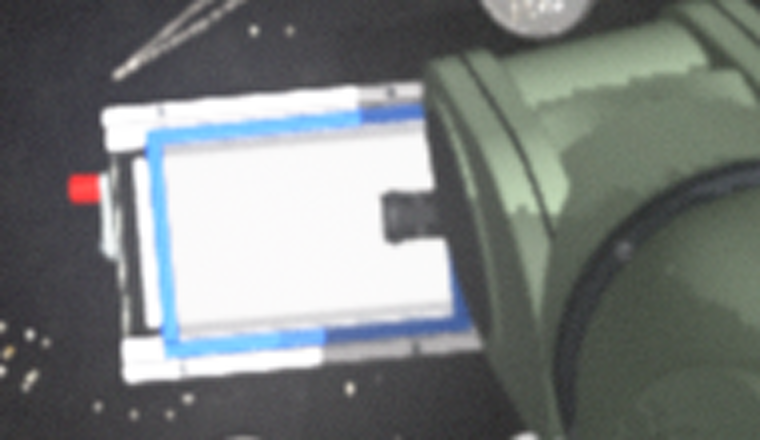

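The plate is moving: its front corners are now at (150,132) and (168,356), it is straight, and the red knob at (84,189) lies level to the far side. I'll compute what remains.

Run:
```python
from h import *
cr=lambda u,v:(210+(u+.5)/4-.5,190+(v+.5)/4-.5)
for p in[(150,132),(168,356)]:print((ray("top",cr(*p),.059)[:2]-C)@RB)
```

```text
[0.0567 0.1272]
[-0.0597  0.1274]
```

```bash
python3 -m creep '[[-0.0006,0.0066,0,0,0,0],[-0.0006,0.0066,0,0,0,0],[-0.0006,0.0066,0,0,0,0],[-0.0006,0.0066,0,0,0,0],[-0.0006,0.0066,0,0,0,0],[-0.0006,0.0066,0,0,0,0],[-0.0006,0.0066,0,0,0,0],[-0.0006,0.0066,0,0,0,0],[-0.0006,0.0066,0,0,0,0],[-0.0006,0.0066,0,0,0,0],[-0.0003,0.003,0,0,0,0],[0,0,0,0,0,0]]'
python3 - <<'E'
from h import *
to(0,.0175,.047)
E
```

```text
time: 10.75
eef_pos: [0.5117, -0.05, 0.0472]
tool_rot: [[-0.996, -0.085, 0.0], [-0.085, 0.996, 0.0], [-0.0, 0.0, -1.0]]
wrist_force: [-0.2, 0.5, -0.4]
finger_gap: 0.002
finger_force: 0.0
t 10.75 box [-0.0003  0.0073] z 0.04715285145296519 F [-0.2142  0.4841 -0.3531] shares [-0.0007  0.0136 -0.0002] yaw-off 0.0003088278662168875 zaxis [ 0.  0. -1.]
```

```bash
python3 -m creep '[[-0.0003,0.0035,0,0,0,0],[-0.0003,0.0035,0,0,0,0],[-0.0003,0.0035,0,0,0,0],[-0.0002,0.003,0,0,0,0],[0,0,0,0,0,0],[0,0,0,0,0,0],[0,0,0,0,0,0]]'
python3 - <<'E'
from h import *
to(0,.0175,.047)
E
python3 -m creep '[[0.001,-0.01,0,0,0,0],[0.003,-0.03,0,0,0,0],[0,0,0,0,0,0],[0,0,0.05,0,0,0],[0,0,0.06,0,0,0],[0,0,0.06,0,0,0],[0,-0.06,0,0,0,0],[0,-0.06,0,0,0,0],[0,-0.06,0,0,0,0],[0,-0.06,0,0,0,0],[0,0,0,0,0,0],[0,0,0,0,0,0]]'
python3 - <<'E'
from h import *
to(0,0,.1)
a=[cv2.cvtColor(env.grab_frame(n),cv2.COLOR_RGB2BGR) for n in("top","side")]
cv2.imwrite("pics/f.png",np.vstack([cv2.resize(a[0][195:295,215:405],(760,400),interpolation=cv2.INTER_CUBIC),cv2.resize(a[1][180:270,100:390],(760,200))]))
E
```

```text
time: 11.45
eef_pos: [0.5109, -0.0403, 0.0472]
tool_rot: [[-0.996, -0.084, 0.0], [-0.084, 0.996, -0.0], [-0.0, -0.0, -1.0]]
wrist_force: [-0.5, 0.0, 0.4]
finger_gap: -0.002
finger_force: 0.0
t 11.45 box [-0.0003  0.017 ] z 0.0471638843523022 F [-0.5118  0.013   0.4239] shares [ 0.0003  0.0007 -0.0002] yaw-off -0.0002173212918485934 zaxis [ 0.0001 -0.0001 -1.    ]
time: 12.65
eef_pos: [0.5134, -0.2511, 0.1744]
tool_rot: [[-0.997, -0.082, -0.0], [-0.082, 0.997, 0.0], [0.0, 0.0, -1.0]]
wrist_force: [-0.8, 1.1, 0.2]
finger_gap: -0.0
finger_force: 0.0
t 12.65 box [-0.0155 -0.1932] z 0.17442065885320202 F [-0.7876  1.0504  0.221 ] shares [-0.0011  0.2585 -0.0992] yaw-off -0.002031778726329536 zaxis [-0.0002  0.0002 -1.    ]
```

View pics/f.png

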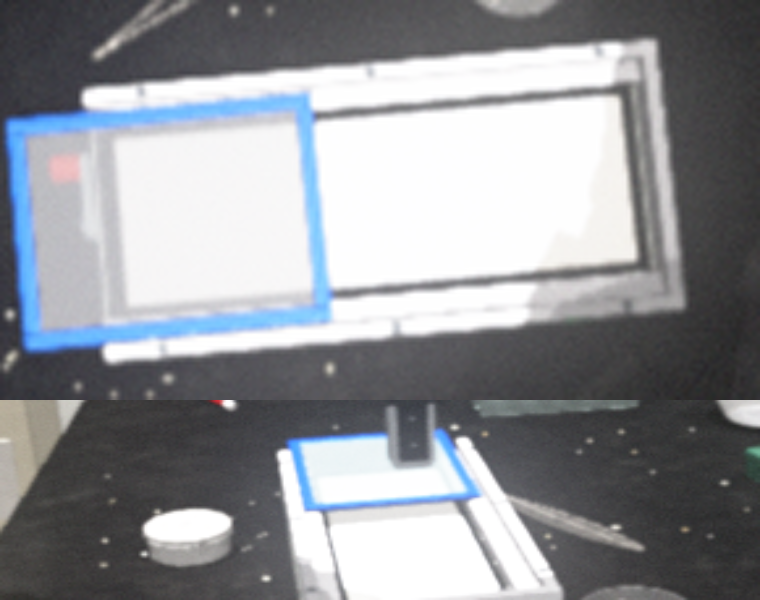

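The plate's front corners are at (8,120) and (27,350), its back corners at (308,95) and (330,320). It sits flat and straight in the guides. The catch is level and visible through the glass, and the neighbouring things have not moved. I'll check the overhang next and hand in only if it is within range.

Run:
```python
from h import *
cr=lambda u,v:(215+(u+.5)/4-.5,195+(v+.5)/4-.5)
y=[((ray("top",cr(*p),.059)[:2]-C)@RB)[1] for p in[(8,120),(27,350),(308,95),(330,320)]]
o=np.mean(y)+.08-.15;print(y,"overhang",o)
if .035<o<.046: print(env.close_job())
```

```text
[np.float64(0.1910118994919638), np.float64(0.19011418567077704), np.float64(0.03373226015966723), np.float64(0.03303093804216642)] overhang 0.041972320841143634
the job is handed in; nothing more can be done
None
```

The job is handed in: the catch is level and the plate rests flat with about 42 mm past the open end (camera estimate), the arm is clear and the lens, dishes and tweezers were not touched; no verdict was returned.

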